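# Stand the template square in the hinge jig and pin it

## Task

Without lifting it, push the foot of the leaning white acrylic template square along the walnut ledge until it drops into the jig's slot and stands upright; then slide it along the slot and press it gently but positively against the steel end stop. Finally draw the brass bolt fully towards the square by its upright post, so that the bolt's pin passes through the hole in the square, and let go.

Things in the scene. Friction and masses are not known exactly. Their poses are not given: they have to be found in the camera images.
- jig: Fixed hinge jig, origin at bench level (z 0); x points across the slot to the fence (away from the robot), y along the slot, z up. Walnut base 30 mm thick, x -80 to 80, y -145 to 125 mm. The flat ledge (x -80 to 22, top z 30) carries the square's foot
- slot (a point): Point on the slot floor at jig (26, 0, 14) mm. The slot runs along the jig's y through the whole base: x 22 to 30 mm (8 mm wide), 16 mm deep, between the ledge and the fence. To push the foot right up to it the hand must be tilted back (25 to 40 degrees), or its body strikes the square's upper part
- fence_top (a point): Middle of the aluminium fence's top front edge, at jig (30, 55, 100) mm. The fence is 15 mm thick (x 30 to 45), y -5 to 115 mm, z 30 to 100 mm. Beyond y -5 there is no fence, so a finger can reach the square's -y edge there. Two low braces and the bolt lie behind it
- stop: Steel end stop, a block 45 x 15 x 95 mm fixed across the +y end of the slot. Origin at its underside centre, at jig (12, 107.5, 14) mm; axes as the jig. Its face towards the square lies at jig y = 100 mm, z 14 to 109 mm
- square: Loose white acrylic square, 6 mm thick (own x), 120 wide (own y), 110 high (own z), 0.1 kg; origin mid bottom edge face. Starts leaning 25 deg away from the robot on the fence's top edge, foot on the ledge 33 mm before the fence, 15 to 35 mm short (-y) of the stop. Seated: origin at jig x about 27, z 14 mm; against the stop: y 40 mm
- hole (a point): Centre of the 14 mm round hole through the square (through along its x), 20 mm to +y of the square's middle and 61 mm above its bottom edge
- bolt (a joint): Travel of the sliding brass bolt, m: 0 = drawn back (pin end hidden 3 mm inside the fence), 0.026 = fully through (pin end at jig x 7 mm). It slides along the jig's -x and stays where it is left; takes about 2 N
- pin_end (a point): Centre of the free end of the bolt's 10 mm pin, at jig y 60, z 75 mm; x 33 mm while drawn back; axes as the jig
- post (a point): Point on the axis of the bolt's upright brass post behind the fence, at jig (95, 60, 105) mm while drawn back. The post is 12 mm thick, stands from z 67 to 122 mm, with an 18 mm ball on top reaching z 136 mm. Hook it from behind (+x side) and draw it towards -x, or pinch it
- caliper: Bystander: grey digital caliper lying flat beside the jig, 200 mm long (own x), 10 mm thick; origin at the underside centre of its beam
- pin_block: Bystander: brass hinge pin block 40 x 60 x 30 mm with two short upright pins; origin at its underside centre

How it is judged:
On the way, in this order (a step that is already met when the one before it is completed fails the run):
1. the square has dropped fully into the slot (its bottom on the slot floor, within 4 mm) and stands upright within 5 degrees (z of square in the frame of jig below 0.018 m and x of square in the frame of jig between 0.019 and 0.033 m and angle between square's own z axis and vertical below 0.1 rad), for 0.2 s.
2. still seated, the square is pressed against the steel end stop with 3 to 20 N for 0.3 s (all of step 1 and contact force between square and stop between 3 and 20 N), for 0.3 s.
3. the bolt is drawn fully home (at least 22 of its 26 mm) with its pin through the square's hole (value of joint bolt above 0.022 m and y of hole in the frame of pin_end between -0.003 and 0.003 m and z of hole in the frame of pin_end between -0.003 and 0.003 m), for 0.2 s.
At the end, for the whole second after the job is handed in: The square stands in the slot, bottom within 4 mm of the slot floor and upright within 5 degrees, within 3 mm of the end stop; the bolt is drawn at least 22 mm with its pin through the hole (hole centred on the pin within 3 mm); everything at rest and the robot touching nothing (all of step 1 and all of step 3 and y of square in the frame of jig between 0.037 and 0.042 m and x of hole in the frame of pin_end above 0.004 m and linear speed of square below 0.02 m/s).
It fails at once if the robot pushes the square with more than 25 N (contact force between the arm and square above 25 N).
It fails at once if the square is lifted: its bottom edge more than 25 mm above the ledge (height (world z) of square above 0.055 m).
It fails at once if the caliper or the brass pin block is shifted by more than 15 mm (distance of any of caliper, pin_block from where it was at the start of the episode above 0.015 m).
It also fails if it takes over 58 s, if anything falls off the work surface, if the arm or the gripper's body presses on something with over 40 N, if the wrist force passes 120 N, or if a joint passes its speed limit or range.

## Robot

A 6-joint arm with a two-finger parallel gripper is mounted at the origin on the work surface. World frame = base frame: x ahead of the robot, y to its left, z up, the work surface at z = 0. Lengths are in m, angles in rad, forces in N, time in s.
With the tool pointing down it reaches from about 0.275 to 0.825 m from the base axis. Payload 4.9 kg.
Tool frame: the origin (TCP) lies midway between the tips of the shut fingers; the grasp point (between the pads) lies 19 mm behind it (bot.grip_depth is the distance from the TCP to the grasp point, in m); z points along the fingers, y is the line along which they close (so a half turn about z gives the same grasp; the last joint's range is limited). The gripper opens to 85 mm and grips with 20 to 120 N. Pads are 22 mm wide; open, the fingers measure 114 mm over their backs; the gripper's body (76 mm by 85 mm) begins 54 mm behind the grasp point. The pads swing forward as they close: fully open they stand 13 mm farther back than shut.
Start: joints at [1.147, 0.326, -0.193, 1.052, 0, 1.437], TCP at [0.157, 0.527, 0.231] pointing down, gripper open.
Joint ranges: [-2.65, 2.65], [-0.97, 1.79], [-1.3, 1.35], [-1.93, 2.1], [-1.47, 1.37], [-3.14, 3.14]. Speed limits (rad/s): [2.57, 2.57, 3.14, 3.14, 3.14, 3.14].

## Interface

Orientations are given as a unit quaternion [w, x, y, z].
In Python, from cell import bot gives the robot as it stands. Calls block until the motion is done:
- bot.move_pose(position, orientation): joint-space move of the TCP to a pose.
- bot.move_linear(position, speed=0.15, rotation=None, until_force=None): straight line of the TCP; rotation=None keeps the orientation; speed is the mean speed in m/s. With until_force (N) it stops when the force on the tool has changed by that much, and returns True; else False.
- bot.goto_joints(angles): joint-space move.
- bot.set_gripper(opening, grasp_force=None): opening from 0.0 (shut) to 1.0 (fully open); grasp_force is the grip in N (None keeps the last); returns when the fingers have stopped.
- bot.wait(seconds).
- bot.solve_ik(position, orientation): joint angles nearest the present ones, or None.
- bot.camera(name): name is "side" or "top"; returns the picture (480x640x3 uint8, red, green, blue); there is no depth.
- bot.calibration(name): a dict with "mtx" (3x3 intrinsics, pixels), "extrinsics" (4x4, takes a point from world to camera coordinates). Camera axes: x right, y down, z forward; pixel columns grow to the right and rows downward; lengths in m; the calibration is good to about 2 mm. A picture is of the moment at which its call begins. calibration takes no time and is no camera call.
A pose or a line that the arm cannot do raises bot.PlanningError and nothing moves.
- bot.close_job(): hands the job in; it is judged then, once.
Trained networks look in the newest picture that a camera, given by its name, has taken for a name from the list of things; names that differ only in an ending like _2 or _b are one class to them, and where a whole thing is asked for, a point or a joint stands for the part that bears it (a point fixed in the world has none). Each returns a list of dicts, best first, with "confidence" (0 to 1); they miss things now and then, are a little off and sometimes report something else, mostly with a low value. They report only what shows in the picture. A call takes as long as a camera call.
- bot.search_frame(camera, thing): "bbox" ([left, top, width, height] in pixels, round what is visible of it).
Readings, each from a call of its own:
- bot.read_clock(): time.
- bot.read_joint_positions(): joint angles.
- bot.read_joint_vel(): joint speeds.
- bot.read_joint_efforts(): joint torques, N m.
- bot.read_position(): TCP position.
- bot.read_tool_rot(): TCP orientation.
- bot.read_ft_force(): force on the tool from outside, world axes, zero at the start.
- bot.read_moment(): the same for the moment, N m.
- bot.read_gripper_width(): opening from 0.0 (shut) to 1.0 (fully open).
- bot.read_finger_force(): force on a finger pad.
Only numpy, scipy, OpenCV 4.12 (cv2) and the standard library are available. Lean on these libraries where they do the work, as an engineer would, in place of code of your own. Each camera call takes 0.05 s, during which the arm holds its last target. There are 200 camera calls.

## Working session

There is one attempt and no reset: what is moved stays moved. The work goes in short steps, each a Python script; the robot and the scene stay as the last script left them, time stands still between calls to the robot, and variables do not carry over. Pictures are saved under pics/ and viewed, at most 10 in all, crops included, and the job is handed in when it is done.

```bash
mkdir -p pics; ls
python3 - <<'E'
from cell import bot
import cv2,numpy as np
np.set_printoptions(precision=4,suppress=True)
for n in("side","top"):
    im=bot.camera(n); cv2.imwrite(f"pics/{n}0.png",im[:,:,::-1])
    c=bot.calibration(n); print(n,c["mtx"],c["extrinsics"])
    for t in("jig","stop","square","bolt","post","caliper","pin_block","fence_top"):
        try: print(t,[(d["bbox"],round(d["confidence"],2)) for d in bot.search_frame(n,t)[:2]])
        except Exception as e: print(t,e)
E
```

```text
pics
side [[521.4383   0.     312.6729]
 [  0.     521.4383 225.3746]
 [  0.       0.       1.    ]] [[ 0.9952 -0.0972  0.0138 -0.6216]
 [-0.0647 -0.7553 -0.6522  0.0793]
 [ 0.0738  0.6482 -0.7579  0.9054]
 [ 0.      0.      0.      1.    ]]
jig [([221.1, 179.8, 146.5, 181.9], 0.74)]
stop [([258.3, 183.8, 30.9, 42.4], 0.81)]
square [([266.9, 185.3, 57.2, 97.6], 0.73)]
bolt [([309.9, 180.5, 18.8, 34.8], 0.7)]
post [([307.8, 180.3, 22.6, 32.7], 0.71)]
caliper [([277.0, 339.8, 113.4, 90.5], 0.66), ([233.4, 180.3, 22.1, 35.8], 0.28)]
pin_block [([236.2, 180.6, 20.3, 35.5], 0.71)]
fence_top [([220.1, 177.8, 147.6, 181.7], 0.79)]
top [[597.4839   0.     326.3453]
 [  0.     597.4839 245.7723]
 [  0.       0.       1.    ]] [[ 0.02   -0.9998 -0.0089 -0.0111]
 [-0.9812 -0.0179 -0.1921  0.6242]
 [ 0.1919  0.0125 -0.9813  1.0871]
 [ 0.      0.      0.      1.    ]]
jig [([281.0, 214.2, 157.6, 119.0], 0.95)]
stop [([295.6, 267.9, 11.0, 26.4], 0.8)]
square [([309.3, 233.1, 65.1, 52.3], 0.86), ([291.4, 266.0, 16.1, 26.8], 0.73)]
bolt [([307.1, 225.3, 13.7, 26.1], 0.78)]
post [([306.1, 218.9, 16.2, 36.7], 0.51)]
caliper [([427.0, 204.0, 63.4, 92.1], 0.59)]
pin_block [([249.4, 291.1, 33.6, 27.9], 0.75)]
fence_top [([284.7, 215.0, 155.1, 118.6], 0.57)]
```

View pics/top0.png

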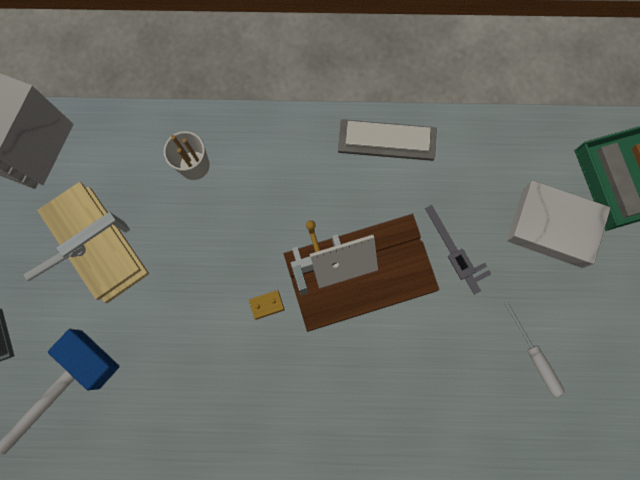

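View pics/side0.png

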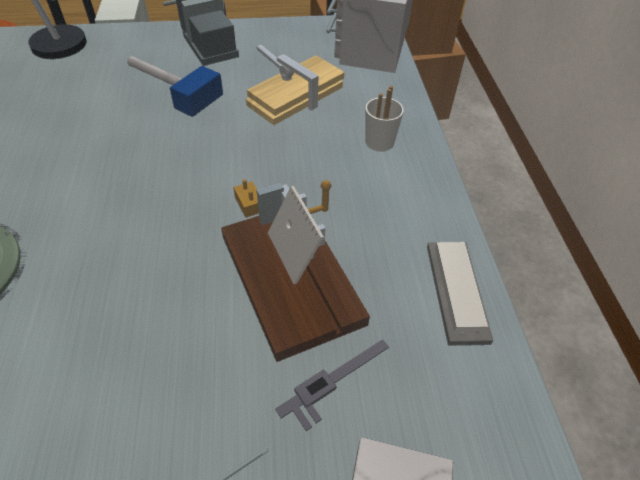

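The top view shows the jig's corners at about (414,214), (438,291), (308,330) and (285,256), yawed about 17°. The square leans on the fence around (345,260). The post's ball is at (311,224), with the pin block at the left and the caliper at the right. The side view shows the same layout. I'll enlarge both pictures to get accurate corners.

Run:
```python
import cv2
a=cv2.imread("pics/top0.png")[205:340,270:450]; cv2.imwrite("pics/t1.png",cv2.resize(a,None,fx=4.4,fy=4.4,interpolation=cv2.INTER_CUBIC))
a=cv2.imread("pics/side0.png")[175:365,215:375]; cv2.imwrite("pics/s1.png",cv2.resize(a,None,fx=3.1,fy=3.1,interpolation=cv2.INTER_CUBIC))
```

```text
(no output)
```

View pics/t1.png

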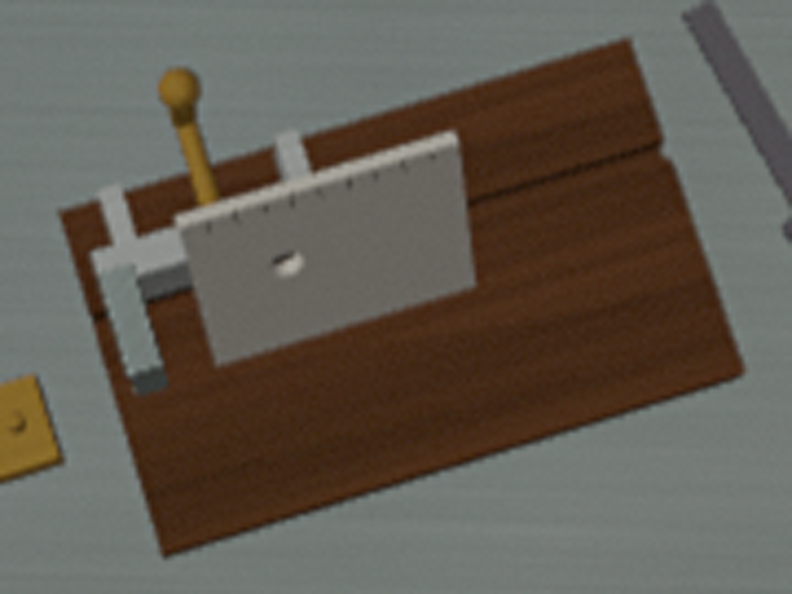

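View pics/s1.png

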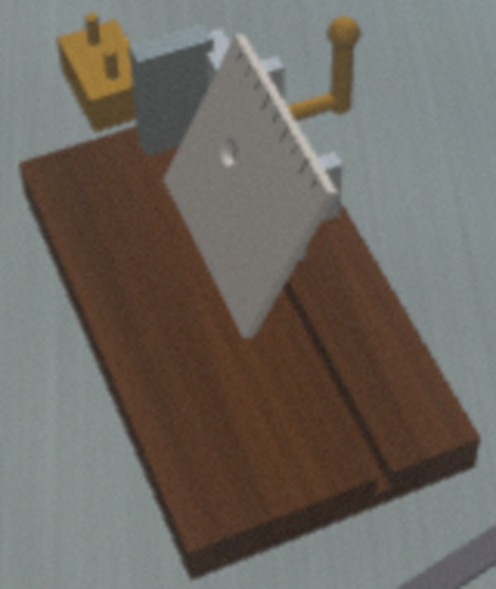

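The top crop shows the jig top corners at (742,372), (629,40), (60,211) and (166,549), the ball at (180,88), and the square's foot ends at (218,365) and (475,287). The side crop shows corners at (190,552), (478,440) and (22,168), the ball at (344,32), and the foot ends at (248,337) and (165,181).

```bash
cat > fit.py <<'E'
from cell import bot
import numpy as np
from scipy.optimize import least_squares
np.set_printoptions(precision=4,suppress=True)
C={n:bot.calibration(n) for n in("side","top")}
def proj(n,p):
    q=C[n]["extrinsics"]@np.r_[p,1]; q=C[n]["mtx"]@q[:3]; return q[:2]/q[2]
T=lambda u,v:np.array([u/4.4+270,v/4.4+205]); S=lambda u,v:np.array([u/3.1+215,v/3.1+175])
def jw(P,p): c,s=np.cos(P[2]),np.sin(P[2]); return np.array([P[0]+c*p[0]-s*p[1],P[1]+s*p[0]+c*p[1],p[2]])
if __name__=="__main__":
    A,B,Cc,D,L=(-.08,-.145,.03),(.08,-.145,.03),(.08,.125,.03),(-.08,.125,.03),(.095,.06,.127)
    ob=[("top",A,T(742,372)),("top",B,T(629,40)),("top",Cc,T(60,211)),("top",D,T(166,549)),("top",L,T(180,88)),
        ("side",A,S(190,552)),("side",B,S(478,440)),("side",D,S(22,168)),("side",L,S(344,32))]
    f=lambda P:np.concatenate([proj(n,jw(P,p))-m for n,p,m in ob])
    r=least_squares(f,[.6,0,.29]); print(r.x,np.degrees(r.x[2])); print(r.fun.reshape(-1,2))
    for t,s,h in((T(218,365),S(165,181),"+y foot"),(T(475,287),S(248,337),"-y foot"),(T(178,215),S(238,36),"+y top"),(T(458,135),S(335,190),"-y top")):
        q=least_squares(lambda p:np.r_[proj("top",jw(r.x,p))-t,proj("side",jw(r.x,p))-s],[0,0,.03]); print(h,q.x,q.cost)
    print(bot.read_clock(),bot.read_position(),bot.read_tool_rot())
E
python3 fit.py
```

```text
[ 0.5777 -0.0584  0.3195] 18.307045177292
[[ 1.4308  0.2202]
 [ 0.5574 -0.7361]
 [-0.1558 -0.0354]
 [-0.7652  1.4545]
 [ 0.2742  0.143 ]
 [-0.4113  0.3387]
 [ 1.2726 -0.5996]
 [-0.6226 -1.9747]
 [ 0.5985  0.1913]]
+y foot [-0.0078  0.0775  0.0309] 0.02514792147790653
-y foot [-0.0069 -0.0418  0.0321] 0.32310273411046153
+y top [0.0413 0.0772 0.1304] 1.9266064933488245
-y top [ 0.0414 -0.0424  0.1328] 0.0002858671079642488
0.9 [0.1572 0.5271 0.2313] [-0.      0.1444  0.9895 -0.    ]
```

```bash
cat > h.py <<'E'
from cell import bot
import numpy as np
from scipy.spatial.transform import Rotation as Ro
np.set_printoptions(precision=4,suppress=True)
J=np.array([.5777,-.0584,.3195]); RJ=Ro.from_euler("z",J[2])
w=lambda x,y,z:(RJ.apply(np.array([x,y,z])/1000)+[J[0],J[1],0])          # jig mm -> world m
j=lambda p:RJ.inv().apply(np.array(p)-[J[0],J[1],0])*1000                # world -> jig mm
def ori(z,y):  # tool axes given in jig frame
    z=np.array(z,float); z/=np.linalg.norm(z); y=np.array(y,float)
    q=(RJ*Ro.from_matrix(np.c_[np.cross(y,z),y,z])).as_quat(); return q[[3,0,1,2]]
def tilt(ax,d):  # fingers lean forward along jig x or y
    s,c=np.sin(np.radians(d)),np.cos(np.radians(d)); return (s,0,-c) if ax=="x" else (0,s,-c)
def st(): print("t",bot.read_clock(),"jig",j(bot.read_position()),"F",RJ.inv().apply(bot.read_ft_force()))
QF=ori(tilt("x",35),(0,1,0)); QS=ori(tilt("y",25),(1,0,0)); QS2=ori(tilt("y",25),(-1,0,0)); QD=ori((0,0,-1),(0,1,0))
E
python3 - <<'E'
from h import *
for n,p,q in(("far",w(-70,18,150),QF),("foot0",w(-55,18,40),QF),("foot1",w(17,18,40),QF),("s0",w(27,-75,50),QS),("s0b",w(27,-75,50),QS2),("s1",w(27,-25,50),QS),("s1b",w(27,-25,50),QS2),("p0",w(125,60,85),QD),("p1",w(80,60,85),QD)):
    print(n,bot.solve_ik(p,q))
bot.set_gripper(0.0)
bot.move_pose(w(-70,18,150),QF); bot.move_linear(w(-55,18,40)); st()
hit=bot.move_linear(w(-14,18,40),speed=.05,until_force=5); st(); print(hit)
E
```

```text
far [-0.5396  0.0835 -0.9604  0.098   0.4493 -0.7596]
foot0 [-0.5084  0.38   -1.0536 -0.3051  0.4361 -0.7283]
foot1 [-0.3822  0.441  -0.9203 -0.2816  0.3793 -0.6056]
s0 [-0.453   0.8645  0.1761  1.197   0.3075  0.7491]
s0b [-0.453   0.8645  0.1761  1.197   0.3075 -2.3925]
s1 [-0.3999  0.8085  0.0599  1.1204  0.3235  0.8024]
s1b [-0.3999  0.8085  0.0599  1.1204  0.3235 -2.3392]
p0 [-0.0529  0.6762 -0.0066  0.888   0.     -0.3724]
p1 [-0.0788  0.6032 -0.1444  0.8232  0.     -0.3983]
t 5.0 jig [-54.6678  18.0034  40.3754] F [ 0.5816 -0.0573  0.8202]
t 5.9667 jig [-14.334   18.2651  39.7484] F [ 0.5509  1.1209 -0.263 ]
False
```

Run:
```python
from h import *
import cv2
for x in(0,8,13,16,18):
    hit=bot.move_linear(w(x,18,40),speed=.025,until_force=6); st()
    if hit: print("hit"); break
c=[]
for n,b in(("top",(205,340,270,450)),("side",(175,365,215,375))):
    a=bot.camera(n)[b[0]:b[1],b[2]:b[3],::-1]; c.append(cv2.resize(a,(400,300 if n=="top" else 475)))
c[0]=cv2.copyMakeBorder(c[0],0,175,0,0,cv2.BORDER_CONSTANT)
cv2.imwrite("pics/p2.png",np.hstack(c))
```

```text
t 6.675 jig [ 0.2373 18.0253 40.1237] F [ 0.3744 -0.6184 -0.0781]
t 7.1417 jig [ 8.3344 17.9962 40.085 ] F [1.0455 0.1799 1.1298]
t 7.4917 jig [13.2969 17.9702 40.1011] F [0.0155 0.5071 0.5009]
t 7.7583 jig [16.1233 18.0509 39.9628] F [-1.0235 -0.4834 -0.4182]
t 8.0083 jig [16.3943 18.1402 39.2125] F [-7.3843 -1.1577  2.8117]
```

View pics/p2.png

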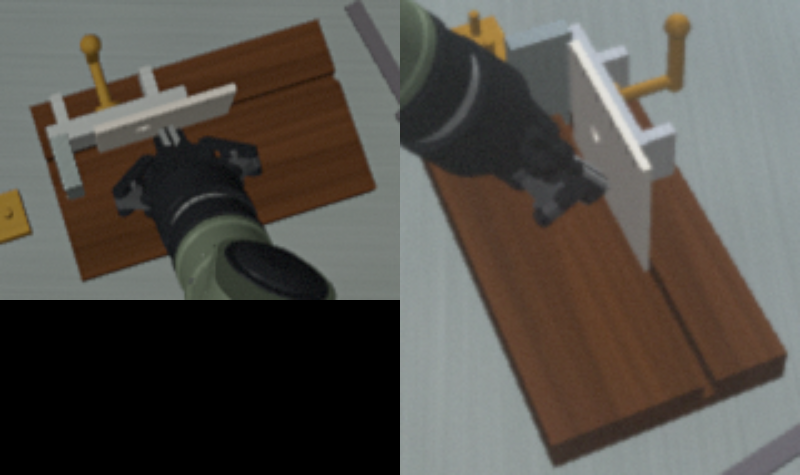

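The square is upright against the fence, with its foot at the slot (side crop about (650,265)). It may still be held by the finger, so I'll back off and check whether it dropped.

Run:
```python
from h import *
import cv2
bot.move_linear(w(0,18,42)); bot.wait(.2); bot.move_linear(w(-50,18,80)); bot.move_pose(w(-60,-90,170),QF); st()
c=[]
for n,b in(("top",(205,340,270,450)),("side",(175,365,215,375))):
    a=bot.camera(n)[b[0]:b[1],b[2]:b[3],::-1]; c.append(cv2.resize(a,(400,300 if n=="top" else 475),interpolation=cv2.INTER_CUBIC))
c[0]=cv2.copyMakeBorder(c[0],0,175,0,0,cv2.BORDER_CONSTANT)
cv2.imwrite("pics/p3.png",np.hstack(c))
```

```text
t 9.7583 jig [-60.2685 -88.9507 168.5061] F [-0.6737  0.1316 -0.2518]
```

View pics/p3.png

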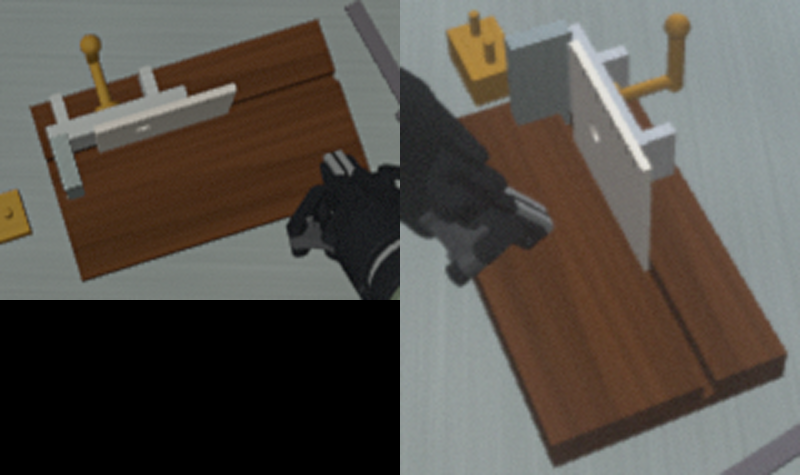

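The square stands upright. In the side crop its top -y corner is at (648,165) and it meets the ledge at (650,268). I'll compare the corner with the seated and unseated predictions.

Run:
```python
from h import *
from fit import proj
print("obs side",215+248/2.5,175+165/2.5,"top",270+236*.45,205+86*.45)
for z in(124,132,140): print(z,[(n,proj(n,w(27,-42,z))) for n in("side","top")])
for z in(75,83,91): print("hole",z,proj("side",w(24,38,z)),"obs",215+195/2.5,175+134/2.5)
```

```text
obs side 314.2 241.0 top 376.2 243.7
124 [('side', array([314.2448, 242.6048])), ('top', array([375.9811, 244.1503]))]
132 [('side', array([314.3295, 239.3041])), ('top', array([376.3042, 243.2842]))]
140 [('side', array([314.4156, 235.9525])), ('top', array([376.6322, 242.4053]))]
hole 75 [292.9362 227.4495] obs 293.0 228.6
hole 83 [292.8654 224.3592] obs 293.0 228.6
hole 91 [292.7936 221.2258] obs 293.0 228.6
```

It is seated: the top corner and the hole both match the seated prediction. Next I slide it to the stop.

Run:
```python
from h import *
bot.move_pose(w(27,-85,150),QS); bot.move_linear(w(27,-80,50)); bot.wait(.2); st()
print(bot.move_linear(w(27,-38,50),speed=.04,until_force=8)); st()
for y in(-34,-32,-30,-28,-26,-24):
    hit=bot.move_linear(w(27,y,50),speed=.012,until_force=7); st()
    if hit or -RJ.inv().apply(bot.read_ft_force())[1]>5: break
bot.wait(.5); st()
```

```text
t 12.3333 jig [ 27.6086 -80.6329  51.2246] F [-0.1141 -0.2945 -0.1365]
False
t 13.5333 jig [ 27.0446 -38.1928  50.002 ] F [ 0.3833 -0.4708  0.0296]
t 14.0167 jig [ 26.9875 -33.8397  49.9995] F [-0.2317 -0.7241  0.2254]
t 14.3333 jig [ 27.0013 -31.8731  50.022 ] F [-0.0301  0.1403  0.1266]
t 14.65 jig [ 27.0057 -29.8603  50.012 ] F [-0.3035 -0.9619  0.0577]
t 14.9667 jig [ 27.0088 -27.8357  50.0313] F [-0.2958  0.5859 -0.7098]
t 15.2833 jig [ 27.0784 -27.0058  50.0188] F [ 0.0656 -4.8323 -0.2861]
t 15.6 jig [ 27.1078 -26.7728  50.0323] F [-1.84   -9.3805 -0.0737]
t 16.1 jig [ 27.1364 -26.8059  50.0601] F [-2.1397 -8.6595  1.3761]
```

Run:
```python
from h import *
import cv2
bot.move_linear(w(27,-60,55)); bot.move_linear(w(27,-80,190)); bot.move_pose(w(135,-20,210),QD); st()
c=[]
for n,b in(("top",(205,340,270,450)),("side",(175,365,215,375))):
    a=bot.camera(n)[b[0]:b[1],b[2]:b[3],::-1]; c.append(cv2.resize(a,(400,300 if n=="top" else 475),interpolation=cv2.INTER_CUBIC))
c[0]=cv2.copyMakeBorder(c[0],0,175,0,0,cv2.BORDER_CONSTANT)
cv2.imwrite("pics/p4.png",np.hstack(c))
```

```text
t 18.6667 jig [134.3426 -20.106  209.1236] F [0.65   0.4591 0.5279]
```

View pics/p4.png

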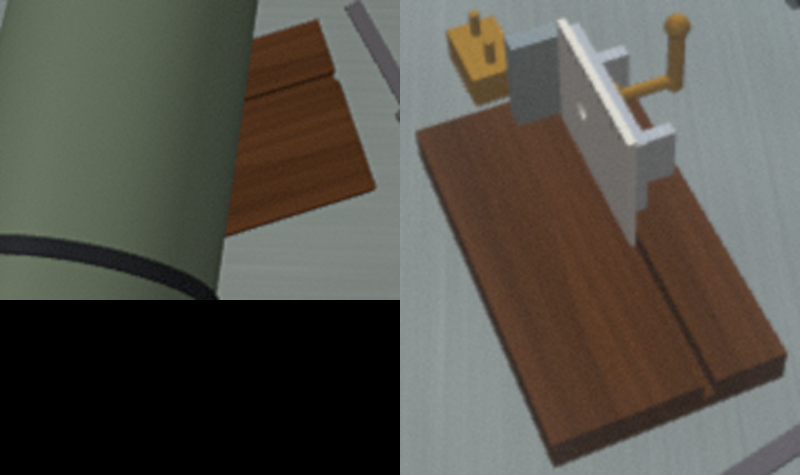

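The square stands against the stop and upright, with the hole at side crop (582,112). Next is the bolt.

Run:
```python
from h import *
bot.move_linear(w(132,61,190)); bot.move_linear(w(132,61,90)); bot.wait(.2); st()
print(bot.move_linear(w(95,61,90),speed=.03,until_force=12)); st()
for x in range(92,76,-2):
    hit=bot.move_linear(w(x,61,90),speed=.015,until_force=8); st()
    if hit: break
bot.wait(.3); st()
```

```text
t 20.4917 jig [132.8453  60.6398  91.39  ] F [-0.3061 -0.9876 -0.0819]
False
t 21.875 jig [94.9451 60.976  89.9766] F [ 0.5257  0.024  -1.2116]
t 22.225 jig [91.8396 60.9667 90.0156] F [ 0.5194 -0.2648 -1.1545]
t 22.5083 jig [89.8051 61.0321 89.9792] F [ 0.7426  0.8441 -0.9137]
t 22.7917 jig [88.0126 60.9799 90.0385] F [ 2.4133 -0.3008 -0.7487]
t 23.075 jig [87.8348 60.9734 90.2695] F [ 7.2271  0.1869 -4.1973]
t 23.3583 jig [87.6634 60.9767 90.4475] F [12.0477  0.7434 -6.6745]
t 23.5667 jig [88.403  61.0324 90.5033] F [ 2.8263  0.5301 -0.0502]
t 23.8667 jig [88.3407 61.0421 90.3874] F [4.0568 0.8508 0.9917]
```

Run:
```python
from h import *
import cv2
bot.move_linear(w(128,61,91),speed=.05); bot.move_linear(w(132,61,200)); bot.move_pose(w(-90,-130,230),QD); bot.wait(.3); st()
c=[]
for n,b in(("top",(205,340,270,450)),("side",(175,365,215,375))):
    a=bot.camera(n)[b[0]:b[1],b[2]:b[3],::-1]; c.append(cv2.resize(a,(400,300 if n=="top" else 475),interpolation=cv2.INTER_CUBIC))
c[0]=cv2.copyMakeBorder(c[0],0,175,0,0,cv2.BORDER_CONSTANT)
cv2.imwrite("pics/p5.png",np.hstack(c))
```

```text
t 27.1333 jig [ -89.2999 -129.387   229.7816] F [-0.5803 -0.8847 -0.2733]
```

View pics/p5.png

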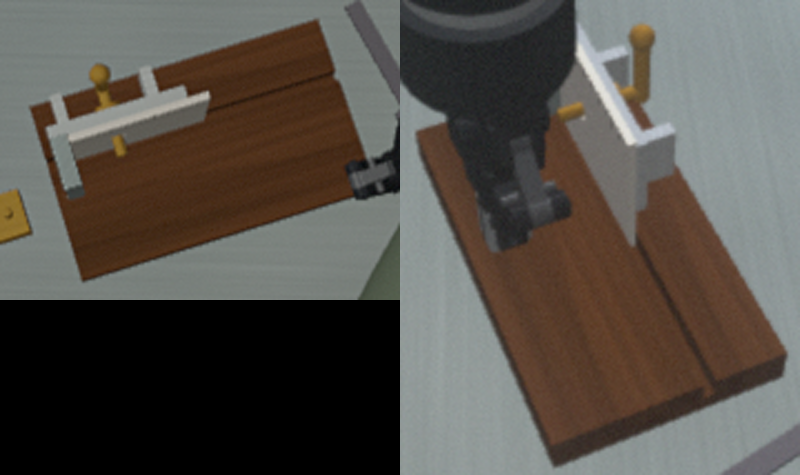

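The brass pin projects through the hole (top crop about (120,147)). The ball moved from (90,44) to (100,74), about 25 mm of travel, and the bolt stopped firmly at 12 N. The arm is clear of everything, so I'm handing it in.

```bash
python3 -c "
from cell import bot
print(bot.close_job())"
```

```text
the job is handed in; nothing more can be done
None
```

The job is handed in at about 27 s, with no verdict returned: the square is seated in the slot against the stop (pressed at about 9 N), the bolt is drawn about 25 mm with its pin through the hole, and the arm is clear.

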